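# Slide the bottle tray up onto the sampler deck and seat it

### The job

Slide the blue tray (the yellow fin is its handle) with its two bottles off the loading stand, over the small step and between the guide rails of the sampler's deck, without lifting it off or letting it catch or tip. Push it gently fully home until you feel the firm stop inside the bay, hold it pressed there for a moment, then let go and leave it there, flat on the deck with both bottles upright. Leave the beaker, the carton and the yellow cap alone.

Things in the scene. Friction and masses are not known exactly. Their poses are not given: they have to be found in the camera images.
- tray_nose (a point): Middle of the outside of the tray's front wall, 90 mm ahead of the tray's centre and 20 mm above its underside; this face meets the stop.
- stand: Fixed aluminium loading stand, 310 mm long, 240 mm wide, flat top 40 mm above its origin. Origin on the bench under the middle of the edge that faces the sampler; x axis points horizontally from the stand to the sampler; the top covers x = -310 to 0 mm.
- bottle_a: Small clear glass bottle with blue cap, 48 mm diameter, 78 mm high, about 0.16 kg, standing loose in the tray. Origin at the centre of its underside, z axis up.
- bottle_b: Small amber glass bottle with green cap, same size and mass, standing loose in the tray. Origin at the centre of its underside, z axis up.
- beaker: Empty glass beaker 64 mm wide, 85 mm high on the bench, to be left alone. Origin under its centre.
- carton: Blue carton 50 x 90 x 40 mm on the bench, to be left alone. Origin under its centre.
- cap: Yellow screw cap 44 mm wide, 24 mm high on the bench, to be left alone. Origin under its centre.
- tray_handle (a point): Grip centre of the tray's yellow handle behind its rear wall: an upright fin 45 mm long (along the tray), 10 thick (across), 50 tall; its top is 20 mm above this point. The fin ends at the tray in a shoulder 22 mm thick, 14 mm ahead of this point. The point is 42 mm above the tray's underside, 114 mm behind its centre. Axes as tray. Pinch across the 10 mm; the tray can pitch a little in the fingers.
- tray: Dark blue open bottle tray, 180 mm long, 140 wide, 31 high, floor 4 thick; 0.35 kg, 0.7 kg with its bottles. Origin at the centre of its underside; x points from handle to nose (the way it is slid), z up. Underside flat from x = -90 to +65 mm, then it rises like a sled to 12 mm at x = +90, so the nose can ride up a low step; raise the handle by the step as it climbs, to keep the tray level.
- deck: Fixed steel deck, square front edge, same x axis as the stand. Its top is 44 mm above this origin and spans x = 6 to 290 mm, 190 wide. The origin lies 0 to 3 mm above the stand's, so the deck top is 4 to 7 mm above the stand top: a step up across a 6 mm gap. A tray forced against the edge or rails, or held down while it should climb, is wedged: the force between tray and deck must stay under 30 N, weight included.
- lane (a point): Start of the straight lane on the deck, at deck x = 58 mm, y = 0, on the deck's top; axes as deck. Two guide rails 20 mm high, parallel to x, leave a lane 148 mm wide from here on; before it they flare out to about 163 mm at deck x = 10 mm.
- sampler: Fixed dark blue sampler housing round the deck, with a bay 230 mm wide open towards the stand; same origin and axes as deck. Above the bay the housing starts at x = 170 mm, underside 175 mm and top 315 mm above the origin. The adjustable stop in the bay belongs to it.
- bay (a point): A point in the bay, sampler x = 170 mm, y = 0, z = 64 mm. Ahead of it is the stop (orange face 50 mm wide, 24 tall), clamped at an unknown depth: the tray's nose is home between 35 and 80 mm past this point, to be found by feel. The last 4 mm push in a light spring (0.5 to 1.1 N), then it is rigid. Seat with 3 to 10 N at the stop, never over 15 N; the tray's sliding friction, a few N, adds to this.

How it is judged:
On the way, in this order (a step that is already met when the one before it is completed fails the run):
1. the tray's nose is up on the deck, more than 40 mm past the deck's origin (x of tray_nose in the frame of deck above 0.04 m and z of tray_nose in the frame of deck above 0.055 m), for 0.05 s.
2. the tray is pressed home against the firm stop (more than 2.5 N) (contact force between tray and sampler above 2.5 N), for 0.2 s.
At the end, for the whole second after the job is handed in: The tray lies flat (within 1.5 degrees) on the deck between the rails, in line with them within 3.5 degrees, at rest and released, its nose still holding the stop's spring plunger (contact over 0.25 N, so within 4 mm of the firm stop); both bottles stand upright (within 6 degrees) in the tray (contact force between tray and sampler above 0.25 N and x of tray_nose in the frame of deck above 0.196 m and angle between tray's own z axis and vertical below 0.025 rad and angle between the x axis of tray and the x axis of deck, either way round below 0.06 rad and linear speed of tray below 0.01 m/s and angle between each of bottle_a, bottle_b's own z axis and vertical below 0.1 rad and horizontal distance between each of bottle_a, bottle_b and tray below 0.075 m and contact force between tray and the fingers below 0.05 N); the robot touches nothing.
It fails at once if the tray is pressed against the stop with more than 15 N (contact force between tray and sampler above 15 N).
It fails at once if the tray catches or is wedged on the deck, its edge or its rails: contact force over 30 N (its own weight of about 7 N included) (contact force between tray and deck above 30 N).
It fails at once if the tray is lifted and carried instead of slid (more than 20 mm above the deck) (z of tray in the frame of deck above 0.064 m).
It fails at once if the tray is tipped by more than about 8 degrees, or a bottle by more than about 17 degrees (angle between tray's own z axis and vertical above 0.14 rad or angle between any of bottle_a, bottle_b's own z axis and vertical above 0.3 rad).
It fails at once if the beaker, carton or cap is moved by more than 15 mm (distance of any of beaker, carton, cap from where it was at the start of the episode above 0.015 m).
It also fails if it takes over 64 s, if anything falls off the work surface, if the arm or the gripper's body presses on something with over 40 N, if the wrist force passes 120 N, or if a joint passes its speed limit or range.

### The arm

A 6-joint arm with a two-finger parallel gripper is mounted at the origin on the work surface. World frame = base frame: x ahead of the robot, y to its left, z up, the work surface at z = 0. Lengths are in m, angles in rad, forces in N, time in s.
With the tool pointing down it reaches from about 0.25 to 0.775 m from the base axis. Payload 4 kg.
Tool frame: the origin (TCP) lies midway between the tips of the shut fingers; the grasp point (between the pads) lies 19 mm behind it (robot.grasp_offset is the distance from the TCP to the grasp point, in m); z points along the fingers, y is the direction in which the jaws open and shut (so a half turn about z gives the same grasp; the last joint's range is limited). The gripper opens to 94 mm and grips with 3 to 60 N. Pads are 16 mm wide; open, the fingers measure 119 mm over their backs; the gripper's body (75 mm by 177 mm) begins 78 mm behind the grasp point.
Start: joints at [-1.42, 0.087, 1.371, -0, 1.684, -0.103], TCP at [0.138, -0.532, 0.206] pointing down, gripper open.
Joint ranges: [-3.1, 3.1], [-0.76, 2.03], [0.27, 2.55], [-1.08, 4.22], [0.17, 2.65], [-2.57, 2.57]. Speed limits (rad/s): [2.79, 2.79, 3.14, 3.14, 3.14, 3.14].

### API

Orientations are given as [roll, pitch, yaw] about the fixed x, y, z axes, in that order (R = Rz(yaw) Ry(pitch) Rx(roll)).
In Python, from bench import status, viewer, order, robot gives the robot as it stands. The module is installed in compiled form; this text tells all that it offers.
- The arm moves only by the tool move_arm, never from a script. Its argument "targets" is a list of rows, each a list of 3 entries, a list of its own where there are three numbers: the shift along the tool's x, y, z in mm, then the turn, a rotation vector about the tool's x, y, z in degrees, then the opening, from -1 (shut) to 1 (fully open). A call has 1 to 20 rows; each row is the pose to reach, as a shift and turn from the pose commanded when the call began, along the tool's axes at that moment; what a row does not reach only later rows make up. A row lasts 1/8 s, in which the tool goes at most 62.5 mm and 10.7 degrees, less where a joint would pass 70% of its speed; a pose out of reach is approached as far as the arm can. A call with a gripper value outside its range is refused whole. The fingers move at their own pace and stop on an object; the grip force is fixed at half the most. Time passes only in rows, so rows that repeat a pose let the fingers close. It gives the time, the measured TCP pose, the force and the opening at its end, in the units of the state.
- status.get_obs(): the state, without advancing time (a new reading comes with each control period).
- viewer.snapshot(name): name is "scene" or "top" or "wrist"; returns the picture (384x512x3 uint8, red, green, blue); there is no depth.
- viewer.camera_model(name): a dict with "K" (3x3 intrinsics, pixels), "xyz" and "attitude" of the camera in the world; the wrist camera has in their place "T_tool_cam" (4x4, takes a point from camera to tool coordinates, whose origin is the TCP and whose axes are the flange's). Camera axes: x right, y up, looking along -z (the intrinsics and any distortion apply to the point x, -y, -z); pixel columns grow to the right and rows downward; lengths in m; the calibration is good to about 2 mm. A picture is of the moment at which its call begins: read the wrist's pose just before it. camera_model takes no time and is no camera call.
- order.close_job(): hands the job in, once; it reports no verdict.
The state is a dict: "time": time; "joint_positions": joint angles; "qvel": joint speeds; "joint_torque": joint torques, N m; "tool_pos": TCP position; "ee_rot": TCP orientation; "wrist_force": force on the tool from outside, world axes, zero at the start; "wrist_torque": the same for the moment, N m; "width": finger opening in m.
Only numpy, scipy, OpenCV 4.12 (cv2) and the standard library are available. Lean on these libraries where they do the work, as an engineer would, in place of code of your own. Each camera call takes 0.05 s, during which the arm holds its last target. There are 200 camera calls.

## Working session

There is one attempt and no reset: what is moved stays moved. The work goes in short steps, Python scripts to look and compute and a tool call to move; the robot and the scene stay as the last step left them, time stands still between calls to the robot, and variables do not carry over. Pictures are saved under pics/ and viewed, about 8 in all and at most 12, crops included, and the job is handed in when it is done.

Besides the shell and the picture viewer there is one more tool, called as name(argument=value, ...), one argument or row to a line, values as JSON. move_arm: Moves the arm, as the interface text tells. Its arguments: {"type":"object","properties":{"targets":{"type":"array"}},"required":["targets"]}

```bash
mkdir -p pics; cat > h.py <<'E'
import numpy as np,cv2
from scipy.spatial.transform import Rotation as R
from bench import status,viewer,order,robot
def save(n,f):
    im=viewer.snapshot(n); cv2.imwrite('pics/'+f,im[:,:,::-1]); return im
E
python3 - <<'E'
from h import *
a=save('scene','s1.png');b=save('top','t1.png')
cv2.imwrite('pics/st.png',np.vstack([a,b])[:,:,::-1])
for n in('scene','top','wrist'):print(n,viewer.camera_model(n))
print(status.get_obs(),robot.grasp_offset)
E
```

```text
scene {'K': array([[420.32570236,   0.        , 254.03596352],
       [  0.        , 420.32570236, 189.4866862 ],
       [  0.        ,   0.        ,   1.        ]]), 'xyz': array([ 1.21833003, -0.2267478 ,  0.84135115]), 'attitude': array([ 6.82996887e-01, -2.08233912e-04,  1.38369776e+00])}
top {'K': array([[353.52306241,   0.        , 256.91538575],
       [  0.        , 353.52306241, 192.50179675],
       [  0.        ,   0.        ,   1.        ]]), 'xyz': array([ 0.56895306, -0.07896219,  0.83564486]), 'attitude': array([ 0.08458048, -0.03688442, -1.55441851])}
wrist {'K': array([[343.99068852,   0.        , 262.13303977],
       [  0.        , 343.99068852, 191.51090044],
       [  0.        ,   0.        ,   1.        ]]), 'T_tool_cam': array([[ 6.99468649e-04,  9.58157073e-01,  2.86242089e-01,
         8.44896621e-02],
       [ 9.99998532e-01, -1.11792866e-03,  1.29849399e-03,
        -3.31816717e-04],
       [ 1.56415943e-03,  2.86240761e-01, -9.58156449e-01,
        -1.79746666e-01],
       [ 0.00000000e+00,  0.00000000e+00,  0.00000000e+00,
         1.00000000e+00]])}
{'time': 0.1, 'joint_positions': array([-1.42011748e+00,  8.78637223e-02,  1.37205756e+00, -1.46851207e-05,
        1.68360515e+00, -1.03148530e-01]), 'qvel': array([-0.00050395, -0.0002373 , -0.00263672,  0.00071655, -0.00264309,
        0.00033476]), 'joint_torque': array([ 1.73048964e-03, -3.41254485e+01, -3.03300691e+01,  7.18405587e-02,
        3.04782204e-02, -1.06996611e-04]), 'tool_pos': array([ 0.13800269, -0.53190666,  0.20445383]), 'ee_rot': array([-3.13966765e+00, -1.84595594e-04,  2.53825563e-01]), 'wrist_force': array([-1.02615684,  0.06417313, -0.0177493 ]), 'wrist_torque': array([ 0.00615171,  0.00499915, -0.01486065]), 'width': 0.09401162313573908} 0.0188
```

View pics/s1.png

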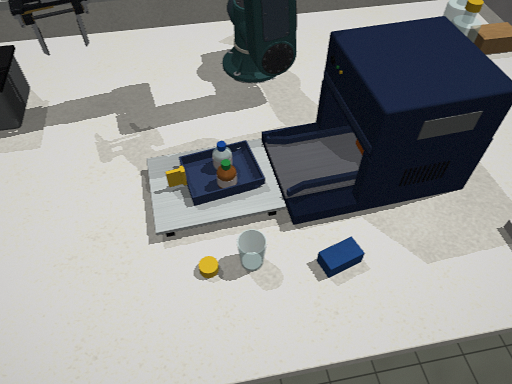

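View pics/t1.png

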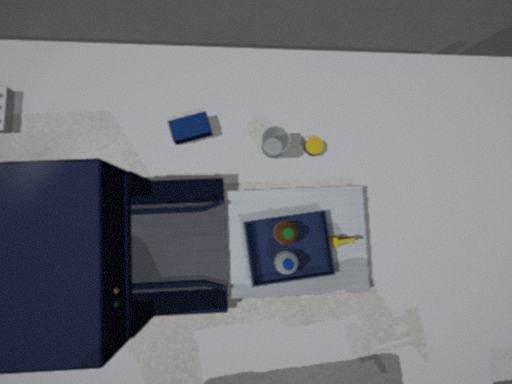

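Scene: tray on the stand, yawed about 6° with handle at top-view (345,241); stand cols 228–368; deck to the left at cols 130–228; the beaker and cap are off to the +x side. Next I measure from an enlarged top crop.

```bash
cat >> h.py <<'E'
def ray(n,uv,z):
    m=viewer.camera_model(n);K=m['K'];M=R.from_euler('xyz',m['attitude']).as_matrix();c=m['xyz']
    uv=np.atleast_2d(uv).astype(float)
    d=np.c_[(uv[:,0]-K[0,2])/K[0,0],-(uv[:,1]-K[1,2])/K[1,1],-np.ones(len(uv))]@M.T
    return c+d*((z-c[2])/d[:,2])[:,None]
E
python3 - <<'E'
from h import *
im=cv2.imread('pics/t1.png');hsv=cv2.cvtColor(im,cv2.COLOR_BGR2HSV)
def box(m,lo=50):
    cs=[c for c in cv2.findContours(m.astype(np.uint8),cv2.RETR_EXTERNAL,cv2.CHAIN_APPROX_NONE)[0] if cv2.contourArea(c)>lo]
    return cs
H,S,V=[hsv[:,:,i].astype(int) for i in range(3)]
nav=(H>100)&(H<130)&(S>90); 
for c in box(nav,300):
    r=cv2.minAreaRect(c);print('nav',np.round(r[0]),np.round(r[1]),r[2]);
    if 270<r[0][0]<320 and 200<r[0][1]<300: print('tray',cv2.boxPoints(r),ray('top',cv2.boxPoints(r),.071),ray('top',r[0],.071))
y=(H>18)&(H<35)&(S>120)&(V>60)
for c in box(y,8):
    r=cv2.minAreaRect(c);print('yel',r,ray('top',cv2.boxPoints(r),.102).round(4))
cv2.imwrite('pics/crop.png',cv2.resize(im[165:325,115:380],None,fx=3,fy=3,interpolation=cv2.INTER_CUBIC))
E
```

```text
nav [289. 248.] [64. 82.] 81.46923065185547
tray [[243.59659 222.31055]
 [324.6235  210.1565 ]
 [334.09293 273.28607]
 [253.06601 285.44012]] [[ 0.56929676 -0.07846771  0.071     ]
 [ 0.59856618 -0.25431226  0.071     ]
 [ 0.46339745 -0.2748172   0.071     ]
 [ 0.43604005 -0.10117666  0.071     ]] [[ 0.51627515 -0.17677588  0.071     ]]
nav [110. 264.] [209. 228.] 87.95458984375
nav [190. 128.] [24. 38.] 75.0685806274414
yel ((115.5, 290.0), (3.0, 4.0), 0.0) [[0.4257 0.1786 0.102 ]
 [0.4336 0.179  0.102 ]
 [0.4337 0.173  0.102 ]
 [0.4258 0.1726 0.102 ]]
yel ((341.5, 241.5), (9.0, 23.0), 90.0) [[ 0.5418 -0.2585  0.102 ]
 [ 0.5425 -0.3068  0.102 ]
 [ 0.524  -0.3066  0.102 ]
 [ 0.5233 -0.2584  0.102 ]]
yel ((313.7500305175781, 145.75001525878906), (16.26345443725586, 16.970561981201172), 45.0) [[ 0.7323 -0.1989  0.102 ]
 [ 0.7588 -0.2244  0.102 ]
 [ 0.7346 -0.2491  0.102 ]
 [ 0.7082 -0.2235  0.102 ]]
```

View pics/crop.png

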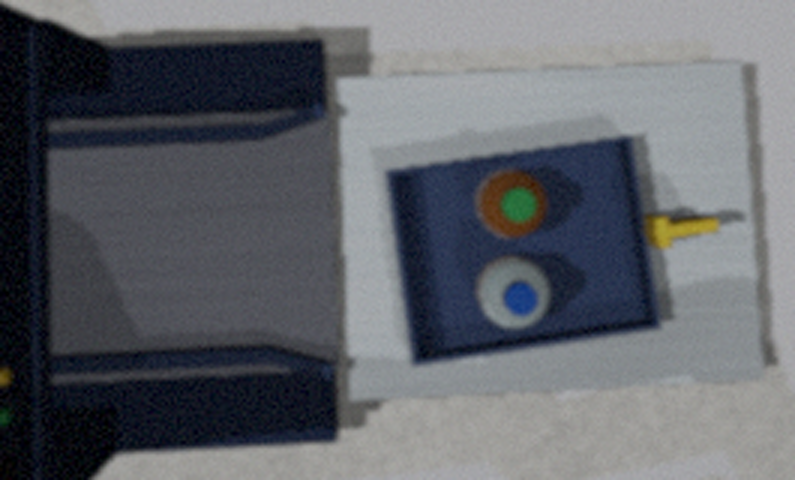

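```bash
python3 - <<'E'
from h import *
C=lambda p:np.array(p)/3.+[115,165]-.33
np.set_printoptions(precision=4,suppress=True)
s=ray('top',C([(340,80),(350,400),(765,375),(743,64)]),.04);print('stand',s)
print('lens',[np.linalg.norm(s[i]-s[i-1]) for i in range(4)])
d=ray('top',C([(50,147),(262,137),(50,357),(262,347)]),.0455);print('deck lane',d)
e1,e2=d[1]-d[0],d[3]-d[2]
for a,b in((s[1],s[2]),(s[0],s[3])):print('stand dir',np.degrees(np.arctan2(*(a-b)[1::-1])))
for e in(e1,e2):print('deck dir',np.degrees(np.arctan2(-e[1],-e[0])))
mid=(s[0]+s[1])/2;print('stand front mid',mid)
f=ray('top',C([(648,230),(718,222)]),.102);print('fin',f)
o=status.get_obs();Rt=R.from_euler('xyz',o['ee_rot']).as_matrix();print(Rt)
E
```

```text
stand [[ 0.6383 -0.042   0.04  ]
 [ 0.4031 -0.0548  0.04  ]
 [ 0.424  -0.3629  0.04  ]
 [ 0.6566 -0.3484  0.04  ]]
lens [np.float64(0.3069806635008367), np.float64(0.23557628188268126), np.float64(0.3088130606286449), np.float64(0.23304502407066205)]
deck lane [[0.5842 0.1692 0.0455]
 [0.5943 0.0144 0.0455]
 [0.4327 0.1622 0.0455]
 [0.4414 0.0099 0.0455]]
stand dir 93.88172788056605
stand dir 93.41254928922051
deck dir 93.72449243768551
deck dir 93.26955620500566
stand front mid [ 0.5207 -0.0484  0.04  ]
fin [[ 0.5329 -0.2599  0.102 ]
 [ 0.5391 -0.3089  0.102 ]]
[[ 0.968   0.2511 -0.0003]
 [ 0.2511 -0.968   0.0019]
 [ 0.0002 -0.0019 -1.    ]]
```

move_arm(
  targets=[
    [[45, -14, 0], [0, 0, -8.5], 1],
    [[90, -28, 0], [0, 0, -17], 1],
    [[134, -42, 0], [0, 0, -25.5], 1],
    [[178, -55, 0], [0, 0, -34], 1],
    [[223, -69, 0], [0, 0, -42.5], 1],
    [[268, -83, 0], [0, 0, -51], 1],
    [[312, -97, 0], [0, 0, -59.5], 1],
    [[357, -110, 0], [0, 0, -68], 1],
    [[401, -124, 10], [0, 0, -76.5], 1],
    [[446, -138, 25], [0, 0, -84.7], 1],
    [[446, -138, 34], [0, 0, -84.7], 1],
    [[446, -138, 34], [0, 0, -84.7], 1],
    [[446, -138, 34], [0, 0, -84.7], 1],
  ],
)

```text
time: 1.72
tool_pos: [0.5343, -0.2878, 0.172]
ee_rot: [3.141, 0.001, 1.73]
wrist_force: [-1.4, 0.4, 0.4]
width: 0.0939
```

```bash
cat >> h.py <<'E'
def wray(uv,z,o):
    m=viewer.camera_model('wrist');K=m['K'];T=m['T_tool_cam'];Rt=R.from_euler('xyz',o['ee_rot']).as_matrix()
    c=o['tool_pos']+Rt@T[:3,3];uv=np.atleast_2d(uv).astype(float)
    d=np.c_[(uv[:,0]-K[0,2])/K[0,0],-(uv[:,1]-K[1,2])/K[1,1],-np.ones(len(uv))]@(Rt@T[:3,:3]).T
    return c+d*((z-c[2])/d[:,2])[:,None]
E
python3 - <<'E'
from h import *
np.set_printoptions(precision=4,suppress=True)
o=status.get_obs();im=save('wrist','w1.png')
print(o['tool_pos'],o['ee_rot'],o['joint_positions'])
h=cv2.cvtColor(im,cv2.COLOR_RGB2HSV);m=cv2.inRange(h,(18,120,60),(35,255,255))
for c in cv2.findContours(m,cv2.RETR_EXTERNAL,cv2.CHAIN_APPROX_NONE)[0]:
    if cv2.contourArea(c)>50:
        r=cv2.minAreaRect(c);b=cv2.boxPoints(r);print(r,b,wray(b,.102,o))
# orange stop in the scene view
s=cv2.imread('pics/s1.png');hs=cv2.cvtColor(s,cv2.COLOR_BGR2HSV);q=cv2.inRange(hs,(3,120,60),(17,255,255));q[:100]=0
ys,xs=np.nonzero(q[:,320:]);print('orange',xs.min()+320,xs.max()+320,ys.min(),ys.max())
p=np.c_[xs+320,ys]
print(ray('scene',[p[p[:,1].argmin()],p[p[:,1].argmax()],p[p[:,0].argmin()],p[p[:,0].argmax()]],.064))
cv2.imwrite('pics/w1s.png',np.hstack([cv2.resize(im[:,:,::-1],(440,330)),cv2.resize(s[110:200,300:390],(330,330),interpolation=2)]))
E
```

```text
[ 0.5343 -0.2878  0.172 ] [3.1415 0.0008 1.7299] [-0.5872  0.2218  1.2837 -0.0005  1.6354 -0.7464]
((475.2078857421875, 350.4325866699219), (65.29828643798828, 23.23252296447754), 88.9583740234375) [[463.     318.    ]
 [486.2287 317.5777]
 [487.4158 382.8651]
 [464.1871 383.2875]] [[ 0.7198 -0.3614  0.102 ]
 [ 0.7391 -0.3578  0.102 ]
 [ 0.7638 -0.4239  0.102 ]
 [ 0.7432 -0.4278  0.102 ]]
((51.492305755615234, 349.0616149902344), (24.0627384185791, 69.21138763427734), 7.125016689300537) [[ 35.2615 381.9078]
 [ 43.8462 313.2308]
 [ 67.7231 316.2155]
 [ 59.1385 384.8924]] [[ 0.3591 -0.4886  0.102 ]
 [ 0.3682 -0.4136  0.102 ]
 [ 0.3881 -0.4133  0.102 ]
 [ 0.3804 -0.4886  0.102 ]]
((262.5, 197.0), (62.0, 27.0), 90.0) [[249. 166.]
 [276. 166.]
 [276. 228.]
 [249. 228.]] [[ 0.5208 -0.26    0.102 ]
 [ 0.5405 -0.2569  0.102 ]
 [ 0.549  -0.3056  0.102 ]
 [ 0.5281 -0.309   0.102 ]]
((484.5, 163.5), (45.0, 53.0), 90.0) [[458. 141.]
 [511. 141.]
 [511. 186.]
 [458. 186.]] [[ 0.6677 -0.2176  0.102 ]
 [ 0.7056 -0.2115  0.102 ]
 [ 0.7178 -0.2438  0.102 ]
 [ 0.6785 -0.2502  0.102 ]]
orange 356 363 140 153
[[0.4821 0.1891 0.064 ]
 [0.5293 0.1832 0.064 ]
 [0.4852 0.1853 0.064 ]
 [0.5201 0.1919 0.064 ]]
```

View pics/w1s.png

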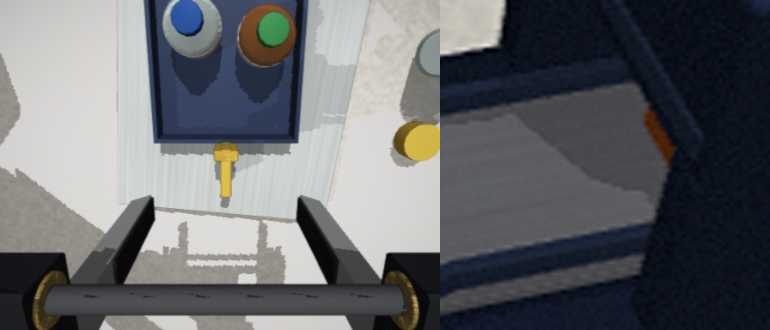

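Wrist view: the fin lies vertically at cols 257–269, rows 187–230, aligned with the tool and within 1 mm of the TCP. The orange stop is visible at scene (357–363,140–153). Descending to grasp.

move_arm(
  targets=[
    [[0, 0, 25], [0, 0, 0], 1],
    [[0, 0, 50], [0, 0, 0], 1],
    [[0, 0, 75], [0, 0, 0], 1],
    [[0, 0, 95], [0, 0, 0], 1],
    [[1, 1, 107], [0, 0, 0], 1],
    [[1, 1, 107], [0, 0, 0], 1],
    [[1, 1, 107], [0, 0, 0], 0.2],
    [[1, 1, 107], [0, 0, 0], -0.4],
    [[1, 1, 107], [0, 0, 0], -0.7],
    [[1, 1, 107], [0, 0, 0], -1],
    [[1, 1, 107], [0, 0, 0], -1],
    [[1, 1, 107], [0, 0, 0], -1],
    [[1, 1, 107], [0, 0, 0], -1],
    [[1, 1, 107], [0, 0, 0], -1],
  ],
)

```text
time: 3.52
tool_pos: [0.536, -0.2857, 0.0645]
ee_rot: [-3.142, 0.0, 1.732]
wrist_force: [0.6, -0.5, 0.4]
width: 0.0171
```

```bash
python3 - <<'E'
from h import *
np.set_printoptions(precision=4,suppress=True)
for z in(.0525,.064):print(ray('scene',[(356.7,145),(363.3,154)],z))
o=status.get_obs();print(o['tool_pos'],o['ee_rot'],o['wrist_force'],o['wrist_torque'],o['width'])
E
```

```text
[[0.489  0.1881 0.0525]
 [0.5237 0.1938 0.0525]]
[[0.4997 0.1821 0.064 ]
 [0.5338 0.1877 0.064 ]]
[ 0.536  -0.2857  0.0645] [-3.1416  0.0001  1.7321] [ 0.5701 -0.4634  0.4074] [-0.0147 -0.15   -0.0198] 0.01707962341666603
```

move_arm(
  targets=[
    [[0, 0, 0], [0, 0, 0], -1],
    [[0, 0, 0], [0, 0, 0], -1],
    [[0, 0, 0], [0, 0, 0], -1],
    [[0, 0, 0], [0, 0, 0], -1],
  ],
)

```text
time: 4.03
tool_pos: [0.5356, -0.2858, 0.0644]
ee_rot: [-3.141, -0.0, 1.732]
wrist_force: [-2.3, -0.3, 1.2]
width: 0.0099
```

move_arm(
  targets=[
    [[2, 0.2, 0], [0, 0, 0.3], -1],
    [[4, 0.4, 0], [0, 0, 0.7], -1],
    [[7, 0.7, 0], [0, 0, 1.2], -1],
    [[10, 1, 0], [0, 0, 1.8], -1],
    [[13, 1.3, 0], [0, 0, 2.4], -1],
    [[16, 1.6, 0], [0, 0, 3], -1],
    [[19, 1.9, 0], [0, 0, 3.6], -1],
    [[22, 2.2, 0], [0, 0, 4.2], -1],
    [[25, 2.5, 0], [0, 0, 4.8], -1],
    [[28, 2.8, 0], [0, 0, 5.3], -1],
    [[30, 3, 0], [0, 0, 5.7], -1],
    [[30, 3, 0], [0, 0, 5.7], -1],
    [[30, 3, 0], [0, 0, 5.7], -1],
  ],
)

```text
time: 5.65
tool_pos: [0.5341, -0.2551, 0.0644]
ee_rot: [-3.141, -0.001, 1.633]
wrist_force: [-1.6, 0.0, -0.9]
width: 0.0095
```

```bash
python3 - <<'E'
from h import *
np.set_printoptions(precision=4,suppress=True)
o=status.get_obs();im=save('wrist','w2.png');t=save('top','t2.png');print(o['tool_pos'],o['ee_rot'],o['wrist_force'],o['wrist_torque'],o['width'])
cv2.imwrite('pics/w2t.png',np.hstack([cv2.resize(im,(400,300)),cv2.resize(t[165:320,115:325],(400,300))])[:,:,::-1])
E
```

```text
[ 0.5341 -0.2551  0.0644] [-3.1415 -0.0009  1.6327] [-1.5529  0.0386 -0.8761] [-0.3314  0.079   0.0866] 0.009464955656885453
```

View pics/w2t.png

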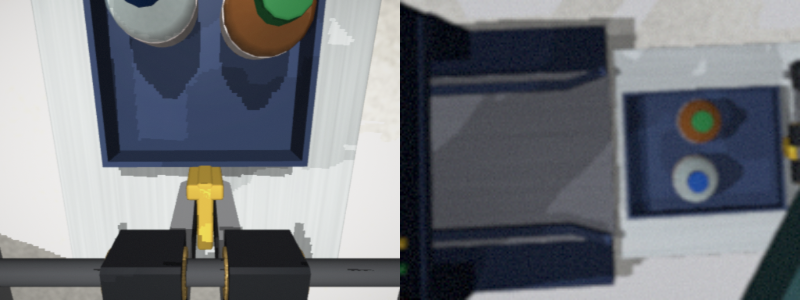

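The fin is in the fingers (wrist panel col ~205) and the tray looks near-aligned with the deck; checking numerically.

```bash
python3 - <<'E'
from h import *
np.set_printoptions(precision=4,suppress=True)
o=status.get_obs()
im=cv2.imread('pics/t2.png');h=cv2.cvtColor(im,cv2.COLOR_BGR2HSV)
m=cv2.inRange(h,(100,90,0),(130,255,255));m[:,:229]=0;m[:,322:]=0
c=max(cv2.findContours(m,0,1)[0],key=cv2.contourArea)
r=cv2.minAreaRect(c);b=cv2.boxPoints(r);p=ray('top',b,.071);print(r,p,p.mean(0))
for i in range(4):
    e=p[i]-p[i-1];print(np.linalg.norm(e),np.degrees(np.arctan2(e[1],e[0])))
im=cv2.imread('pics/w2.png');h=cv2.cvtColor(im,cv2.COLOR_BGR2HSV)
m=cv2.inRange(h,(105,90,0),(130,255,255));m[220:]=0
# outer left/right edges of the tray by row
pts=[]
for y in range(20,200,20):
    x=np.nonzero(m[y])[0]
    if len(x):pts.append((y,x.min(),x.max()))
a=np.array(pts);L=wray(a[:,[1,0]],.071,o);Q=wray(a[:,[2,0]],.071,o)
print(a)
for P in(L,Q):print(np.degrees(np.arctan(np.polyfit(P[:,1],P[:,0],1)[0])),P[0],P[-1])
E
```

```text
((274.25860595703125, 242.89654541015625), (63.47850799560547, 81.91722106933594), 86.633544921875) [[ 0.5875 -0.0521  0.071 ]
 [ 0.6011 -0.2294  0.071 ]
 [ 0.4653 -0.2379  0.071 ]
 [ 0.4533 -0.063   0.071 ]] [ 0.5268 -0.1456  0.071 ]
0.1346913199931138 4.649279084712031
0.17789015556787252 -85.63982360972484
0.13599565216249038 -176.44646141257994
0.1753007496441123 93.93770556065637
[[ 20 109 413]
 [ 40 112 411]
 [ 60 114 409]
 [ 80 117 406]
 [100 119 404]
 [120 121 402]
 [140 124 400]
 [160 126 397]
 [180 129 395]]
-4.05326748926097 [ 0.4577 -0.1451  0.071 ] [ 0.4633 -0.2206  0.071 ]
-3.558555441783012 [ 0.5966 -0.1364  0.071 ] [ 0.6014 -0.2119  0.071 ]
```

move_arm(
  targets=[
    [[3, 0, 0], [0, 0, 0], -1],
    [[6, 0, 0], [0, 0, 0], -1],
    [[9, 0, 0], [0, 0, 0], -1],
    [[12, 0, 0], [0, 0, 0], -1],
    [[15, 0, 0], [0, 0, 0], -1],
    [[18, 0, 0], [0, 0, 0], -1],
    [[20, 0, -0.5], [0, 0, 0], -1],
    [[22, 0, -1], [0, 0, 0], -1],
    [[24, 0, -2], [0, 0, 0], -1],
    [[26, 0, -2.5], [0, 0, 0], -1],
    [[28, 0, -3.5], [0, 0, 0], -1],
    [[30, 0, -4.5], [0, 0, 0], -1],
    [[32, 0, -5], [0, 0, 0], -1],
    [[34, 0, -5.5], [0, 0, 0], -1],
    [[36, 0, -6], [0, 0, 0], -1],
    [[38, 0, -6.5], [0, 0, 0], -1],
    [[40, 0, -6.5], [0, 0, 0], -1],
    [[40, 0, -6.5], [0, 0, 0], -1],
  ],
)

```text
time: 8.0
tool_pos: [0.5322, -0.2168, 0.072]
ee_rot: [3.14, 0.003, 1.632]
wrist_force: [-0.6, -5.5, -2.7]
width: 0.0093
```

```bash
cat > t.py <<'E'
from h import *
import sys
np.set_printoptions(precision=4,suppress=True)
n=sys.argv[1];o=status.get_obs();w=save('wrist','w'+n+'.png');t=save('top','t'+n+'.png');s=save('scene','s'+n+'.png')
print(o['time'],o['tool_pos'],o['ee_rot'],o['wrist_force'],o['wrist_torque'],o['width'])
for im,q in((w,'w'),):
    m=cv2.inRange(cv2.cvtColor(im,cv2.COLOR_RGB2HSV),(105,90,0),(130,255,255));m[220:]=0
    a=[]
    for y in range(100,200,10):
        x=np.nonzero(m[y,90:440])[0]+90
        if len(x):a.append((y,x.min(),x.max()))
    a=np.array(a);z=.076;L=wray(a[:,[1,0]],z,o);Q=wray(a[:,[2,0]],z,o)
    for P in(L,Q):print(np.degrees(np.arctan(np.polyfit(P[:,1],P[:,0],1)[0])),P[0],P[-1])
    M=(L+Q)/2;print('off line mm',((M[:,0]-(.5179-.0613*(M[:,1]-.0122)))*1e3).round(1))
cv2.imwrite('pics/m'+n+'.png',np.hstack([cv2.resize(w,(400,300)),cv2.resize(s[100:250,150:400],(400,300))])[:,:,::-1])
E
python3 t.py 3
```

```text
8.0 [ 0.5322 -0.2168  0.072 ] [3.14   0.0025 1.6323] [-0.6168 -5.4763 -2.6712] [-1.1884 -0.1226  0.0341] 0.00934522687858027
-3.056781189778878 [ 0.4581 -0.1422  0.076 ] [ 0.4608 -0.1884  0.076 ]
-4.356974395363096 [ 0.5974 -0.1335  0.076 ] [ 0.6009 -0.1797  0.076 ]
off line mm [0.7 0.9 0.9 0.9 0.9 0.9 0.9 0.9 0.9 0.9]
```

View pics/m3.png

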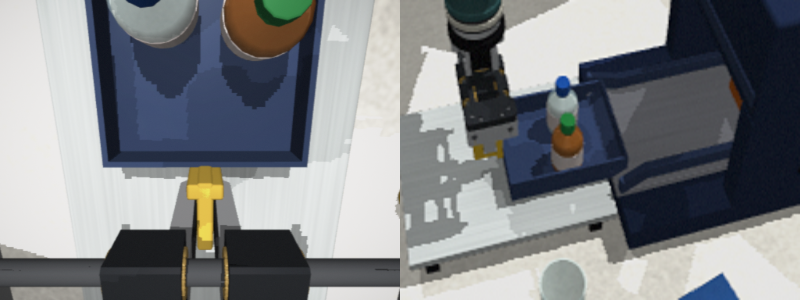

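Wrist: tray still aligned; scene: the nose is at the step, bottles upright. Fy −5.5 N is plausible for climbing; continuing a little way to check.

move_arm(
  targets=[
    [[2, 0, 0], [0, 0, 0], -1],
    [[4, 0, 0], [0, 0, 0], -1],
    [[6, 0, 0], [0, 0, 0], -1],
    [[8, 0, 0], [0, 0, 0], -1],
  ],
)

```text
time: 8.65
tool_pos: [0.5324, -0.2101, 0.0735]
ee_rot: [3.138, 0.004, 1.631]
wrist_force: [0.7, -2.0, -3.3]
width: 0.0096
```

move_arm(
  targets=[
    [[2, 0, 0], [0, 0, 0], -1],
    [[4, 0, 0], [0, 0, 0], -1],
    [[6, 0, 0], [0, 0, 0], -1],
    [[8, 0, 0], [0, 0, 0], -1],
    [[10, 0, 0], [0, 0, 0], -1],
    [[12, 0, 0], [0, 0, 0], -1],
  ],
)

```text
time: 9.4
tool_pos: [0.5307, -0.1959, 0.0714]
ee_rot: [3.141, 0.001, 1.632]
wrist_force: [0.6, -6.2, 2.3]
width: 0.0096
```

```bash
python3 t.py 4
```

```text
9.4 [ 0.5307 -0.1959  0.0714] [3.1408 0.0008 1.6325] [ 0.594  -6.1599  2.3279] [-0.4075 -0.0707 -0.0066] 0.009641471444512184
-3.651869323014137 [ 0.4568 -0.1213  0.076 ] [ 0.4595 -0.1674  0.076 ]
-3.5247015559711325 [ 0.5962 -0.1126  0.076 ] [ 0.5992 -0.1586  0.076 ]
off line mm [0.7 0.7 0.7 0.7 0.4 0.7 0.7 0.7 0.7 0.7]
```

View pics/m4.png

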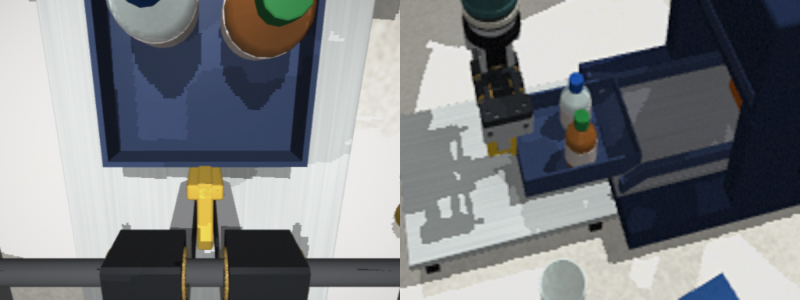

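move_arm(
  targets=[
    [[3, 0, 0], [0, 0, 0], -1],
    [[6, 0, 0], [0, 0, 0], -1],
    [[9, 0, 0], [0, 0, 0], -1],
    [[12, 0, 0], [0, 0, 0], -1],
    [[15, 0, 0], [0, 0, 0], -1],
    [[18, 0, 0], [0, 0, 0], -1],
    [[21, 0, 0], [0, 0, 0], -1],
    [[24, 0, 0], [0, 0, 0], -1],
    [[27, 0, 0], [0, 0, 0], -1],
    [[30, 0, 0], [0, 0, 0], -1],
    [[33, 0, 0], [0, 0, 0], -1],
    [[36, 0, 0], [0, 0, 0], -1],
    [[39, 0, 0], [0, 0, 0], -1],
    [[42, 0, 0], [0, 0, 0], -1],
    [[45, 0, 0], [0, 0, 0], -1],
  ],
)

```text
time: 11.42
tool_pos: [0.5277, -0.1511, 0.0712]
ee_rot: [3.141, 0.001, 1.632]
wrist_force: [1.6, -5.0, 2.3]
width: 0.01
```

```bash
python3 t.py 5
```

```text
11.425 [ 0.5277 -0.1511  0.0712] [3.1412 0.0008 1.6324] [ 1.5768 -4.9575  2.2834] [-0.4175 -0.0975 -0.0034] 0.009976126303205985
-3.64809366889344 [ 0.4539 -0.0764  0.076 ] [ 0.4566 -0.1225  0.076 ]
-3.5090317076964115 [ 0.5932 -0.0677  0.076 ] [ 0.5962 -0.1137  0.076 ]
off line mm [0.5 0.5 0.5 0.5 0.5 0.7 0.5 0.5 0.5 0.5]
```

move_arm(
  targets=[
    [[2, 0, -0.5], [0, 0, 0], -1],
    [[4, 0, -1], [0, 0, 0], -1],
    [[6, 0, -1.5], [0, 0, 0], -1],
    [[8, 0, -1.5], [0, 0, 0], -1],
    [[10, 0, -1.5], [0, 0, 0], -1],
  ],
)

```text
time: 12.2
tool_pos: [0.5265, -0.1402, 0.0717]
ee_rot: [-3.14, -0.001, 1.633]
wrist_force: [0.0, -1.1, -3.6]
width: 0.01
```

move_arm(
  targets=[
    [[3, 0, 0], [0, 0, 0], -1],
    [[6, 0, 0], [0, 0, 0], -1],
    [[9, 0, 0], [0, 0, 0], -1],
    [[12, 0, 0], [0, 0, 0], -1],
    [[15, 0, 0], [0, 0, 0], -1],
    [[18, 0, 0], [0, 0, 0], -1],
    [[21, 0, 0], [0, 0, 0], -1],
    [[24, 0, 0], [0, 0, 0], -1],
    [[27, 0, 0], [0, 0, 0], -1],
    [[30, 0, 0], [0, 0, 0], -1],
    [[33, 0, 0], [0, 0, 0], -1],
    [[36, 0, 0], [0, 0, 0], -1],
    [[39, 0, 0], [0, 0, 0], -1],
    [[42, 0, 0], [0, 0, 0], -1],
    [[45, 0, 0], [0, 0, 0], -1],
    [[48, 0, 0], [0, 0, 0], -1],
    [[51, 0, 0], [0, 0, 0], -1],
    [[54, 0, 0], [0, 0, 0], -1],
    [[57, 0, 0], [0, 0, 0], -1],
  ],
)

```text
time: 14.58
tool_pos: [0.5235, -0.0837, 0.0725]
ee_rot: [3.142, 0.0, 1.633]
wrist_force: [-0.7, 0.1, -6.2]
width: 0.0097
```

```bash
python3 t.py 6
```

```text
14.575 [ 0.5235 -0.0837  0.0725] [3.1416 0.0001 1.6326] [-0.6521  0.1127 -6.2263] [-0.6895 -0.0983  0.0287] 0.00973250497995508
-27.08280187966012 [ 0.4342 -0.0101  0.076 ] [ 0.4518 -0.0556  0.076 ]
23.93898097131115 [0.6067 0.0007 0.076 ] [ 0.5924 -0.0467  0.076 ]
off line mm [1.5 1.5 1.5 1.5 1.6 1.6 0.3 0.3 0.3 0.3]
```

View pics/m6.png

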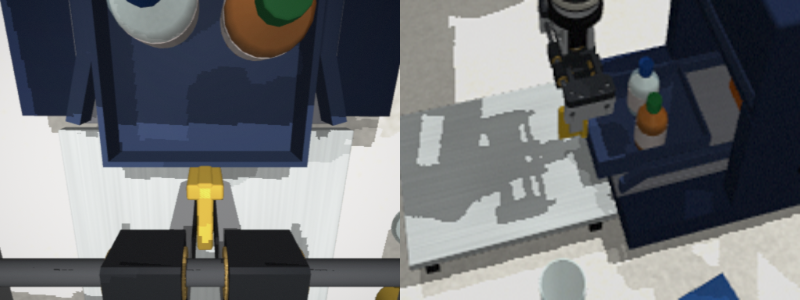

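Tray centred between the rails, bottles upright, rear wall about 17 mm short of the deck edge. Continuing over the edge at this height.

move_arm(
  targets=[
    [[3, 0, 0], [0, 0, 0], -1],
    [[6, 0, 0], [0, 0, 0], -1],
    [[9, 0, 0], [0, 0, 0], -1],
    [[12, 0, 0], [0, 0, 0], -1],
    [[15, 0, 0], [0, 0, 0], -1],
    [[18, 0, 0], [0, 0, 0], -1],
    [[20, 0, 0], [0, 0, 0], -1],
    [[22, 0, 0], [0, 0, 0], -1],
    [[24, 0, 0], [0, 0, 0], -1],
    [[26, 0, 0], [0, 0, 0], -1],
    [[26, 0, 0.5], [0, 0, 0], -1],
    [[26, 0, 0.5], [0, 0, 0], -1],
  ],
)

```text
time: 16.23
tool_pos: [0.5219, -0.0577, 0.0721]
ee_rot: [3.141, -0.001, 1.633]
wrist_force: [-0.1, 0.3, -4.3]
width: 0.0096
```

move_arm(
  targets=[
    [[1, 0, 0.5], [0, 0, 0], -1],
    [[2, 0, 0.8], [0, 0, 0], -1],
    [[3, 0, 1], [0, 0, 0], -1],
    [[3, 0, 1], [0, 0, 0], -1],
  ],
)

```text
time: 16.73
tool_pos: [0.5224, -0.0554, 0.0718]
ee_rot: [3.14, 0.001, 1.632]
wrist_force: [-0.1, -4.5, 0.8]
width: 0.0098
```

move_arm(
  targets=[
    [[1, 0, 0], [0, 0, 0], -1],
    [[2, 0, 0], [0, 0, 0], -1],
    [[3, 0, 0], [0, 0, 0], -1],
    [[4, 0, 0], [0, 0, 0], -1],
  ],
)

```text
time: 17.23
tool_pos: [0.5219, -0.0513, 0.0714]
ee_rot: [3.141, 0.001, 1.632]
wrist_force: [0.5, -5.5, 2.7]
width: 0.0096
```

move_arm(
  targets=[
    [[1, 0, 0], [0, 0, 0], -1],
    [[2, 0, 0], [0, 0, 0], -1],
    [[3, 0, 0], [0, 0, 0], -1],
    [[4, 0, 0], [0, 0, 0], -1],
  ],
)

```text
time: 17.73
tool_pos: [0.5216, -0.0473, 0.0714]
ee_rot: [3.141, 0.001, 1.632]
wrist_force: [0.9, -5.9, 1.4]
width: 0.0099
```

```bash
python3 t.py 7
```

```text
17.725 [ 0.5216 -0.0473  0.0714] [3.1406 0.0007 1.6323] [ 0.9447 -5.8908  1.4428] [-0.4932 -0.0306  0.0306] 0.00993385877266778
4.538218850667756 [0.4329 0.0265 0.076 ] [ 0.4292 -0.02    0.076 ]
-11.88496408296017 [0.6043 0.0371 0.076 ] [ 0.6139 -0.0085  0.076 ]
off line mm [1.9 1.9 1.9 1.9 2.  2.  2.  2.  2.  2. ]
```

View pics/m7.png

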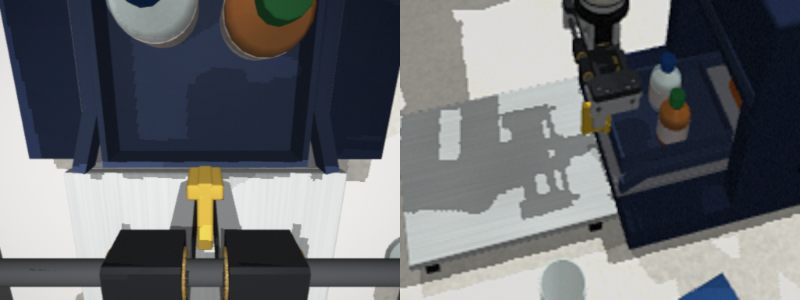

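Wrist: tray's rear is at the deck edge, centred. Scene: the orange stop is still roughly 25–30 mm ahead of the nose. Creeping in short calls, watching the force.

move_arm(
  targets=[
    [[1, 0, 0], [0, 0, 0], -1],
    [[2, 0, 0], [0, 0, 0], -1],
    [[3, 0, 0], [0, 0, 0], -1],
    [[4, 0, 0], [0, 0, 0], -1],
  ],
)

```text
time: 18.38
tool_pos: [0.5212, -0.0433, 0.0712]
ee_rot: [3.141, 0.001, 1.632]
wrist_force: [1.1, -5.4, 1.8]
width: 0.01
```

move_arm(
  targets=[
    [[1, 0, 0], [0, 0, 0], -1],
    [[2, 0, 0], [0, 0, 0], -1],
    [[3, 0, 0], [0, 0, 0], -1],
    [[4, 0, 0], [0, 0, 0], -1],
  ],
)

```text
time: 18.88
tool_pos: [0.521, -0.0393, 0.0712]
ee_rot: [3.141, 0.001, 1.632]
wrist_force: [0.4, -5.4, 2.2]
width: 0.0096
```

move_arm(
  targets=[
    [[1, 0, 0], [0, 0, 0], -1],
    [[2, 0, 0], [0, 0, 0], -1],
    [[3, 0, 0], [0, 0, 0], -1],
  ],
)

```text
time: 19.25
tool_pos: [0.5208, -0.0363, 0.0712]
ee_rot: [3.141, 0.001, 1.632]
wrist_force: [0.2, -4.6, 2.3]
width: 0.0098
```

move_arm(
  targets=[
    [[1, 0, 0], [0, 0, 0], -1],
    [[2, 0, 0], [0, 0, 0], -1],
    [[3, 0, 0], [0, 0, 0], -1],
    [[4, 0, 0], [0, 0, 0], -1],
  ],
)

```text
time: 19.75
tool_pos: [0.5205, -0.0323, 0.0712]
ee_rot: [3.141, 0.001, 1.632]
wrist_force: [-0.2, -5.8, 2.5]
width: 0.0099
```

move_arm(
  targets=[
    [[1, 0, 0], [0, 0, 0], -1],
    [[2, 0, 0], [0, 0, 0], -1],
    [[3, 0, 0], [0, 0, 0], -1],
  ],
)

```text
time: 20.12
tool_pos: [0.5204, -0.0293, 0.0712]
ee_rot: [3.141, 0.001, 1.632]
wrist_force: [0.2, -5.0, 1.2]
width: 0.0098
```

```bash
python3 - <<'E'
from h import *
s=save('scene','s8.png')
cv2.imwrite('pics/m8.png',cv2.resize(s[110:200,290:400],None,fx=5,fy=5,interpolation=2)[:,:,::-1])
E
```

```text
(no output)
```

View pics/m8.png

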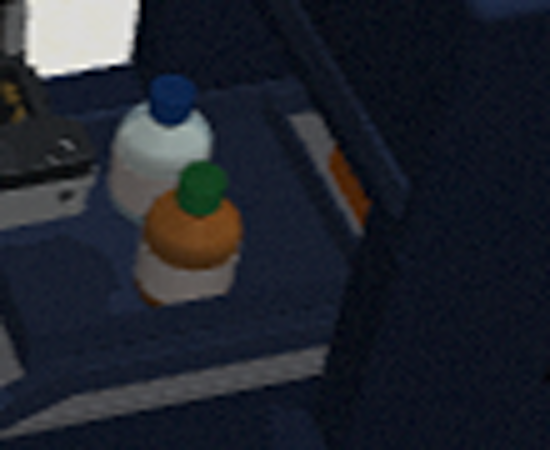

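move_arm(
  targets=[
    [[0.7, 0, 0], [0, 0, 0], -1],
    [[1.4, 0, 0], [0, 0, 0], -1],
    [[2, 0, 0], [0, 0, 0], -1],
  ],
)

```text
time: 20.55
tool_pos: [0.5202, -0.0273, 0.0712]
ee_rot: [3.141, 0.001, 1.632]
wrist_force: [0.7, -5.9, 2.2]
width: 0.01
```

The view shows a gap of about 5 scene pixels (≥10 mm) left between the rim and the orange stop at (358–363,140–155).

move_arm(
  targets=[
    [[1, 0, 0], [0, 0, 0], -1],
    [[2, 0, 0], [0, 0, 0], -1],
    [[3, 0, 0], [0, 0, 0], -1],
  ],
)

```text
time: 20.92
tool_pos: [0.52, -0.0243, 0.0712]
ee_rot: [3.141, 0.001, 1.632]
wrist_force: [-0.1, -4.6, 2.2]
width: 0.0096
```

move_arm(
  targets=[
    [[1, 0, 0], [0, 0, 0], -1],
    [[2, 0, 0], [0, 0, 0], -1],
    [[3, 0, 0], [0, 0, 0], -1],
  ],
)

```text
time: 21.3
tool_pos: [0.5198, -0.0213, 0.0712]
ee_rot: [3.141, 0.001, 1.632]
wrist_force: [-0.0, -5.3, 1.7]
width: 0.0099
```

Nose is now near 0.231; 2 mm calls from here.

move_arm(
  targets=[
    [[0.7, 0, 0], [0, 0, 0], -1],
    [[1.4, 0, 0], [0, 0, 0], -1],
    [[2, 0, 0], [0, 0, 0], -1],
    [[2, 0, 0], [0, 0, 0], -1],
  ],
)

```text
time: 21.8
tool_pos: [0.5197, -0.0192, 0.0712]
ee_rot: [3.141, 0.0, 1.632]
wrist_force: [0.7, -5.7, 1.4]
width: 0.0097
```

move_arm(
  targets=[
    [[0.7, 0, 0], [0, 0, 0], -1],
    [[1.4, 0, 0], [0, 0, 0], -1],
    [[2, 0, 0], [0, 0, 0], -1],
    [[2, 0, 0], [0, 0, 0], -1],
  ],
)

```text
time: 22.3
tool_pos: [0.5195, -0.0172, 0.0711]
ee_rot: [3.141, 0.0, 1.632]
wrist_force: [0.5, -5.5, 1.7]
width: 0.01
```

move_arm(
  targets=[
    [[0.7, 0, 0], [0, 0, 0], -1],
    [[1.4, 0, 0], [0, 0, 0], -1],
    [[2, 0, 0], [0, 0, 0], -1],
    [[2, 0, 0], [0, 0, 0], -1],
  ],
)

```text
time: 22.8
tool_pos: [0.5194, -0.0153, 0.0711]
ee_rot: [3.141, 0.0, 1.632]
wrist_force: [0.8, -5.0, 2.1]
width: 0.0102
```

move_arm(
  targets=[
    [[0.7, 0, 0], [0, 0, 0], -1],
    [[1.4, 0, 0], [0, 0, 0], -1],
    [[2, 0, 0], [0, 0, 0], -1],
    [[2, 0, 0], [0, 0, 0], -1],
  ],
)

```text
time: 23.3
tool_pos: [0.5193, -0.0132, 0.0711]
ee_rot: [3.141, 0.0, 1.632]
wrist_force: [0.8, -5.6, 1.7]
width: 0.0099
```

move_arm(
  targets=[
    [[0.7, 0, 0], [0, 0, 0], -1],
    [[1.4, 0, 0], [0, 0, 0], -1],
    [[2, 0, 0], [0, 0, 0], -1],
    [[2, 0, 0], [0, 0, 0], -1],
  ],
)

```text
time: 23.8
tool_pos: [0.5192, -0.0115, 0.0712]
ee_rot: [3.141, 0.001, 1.632]
wrist_force: [0.0, -6.1, 2.2]
width: 0.0098
```

move_arm(
  targets=[
    [[0.7, 0, 0], [0, 0, 0], -1],
    [[1.5, 0, 0], [0, 0, 0], -1],
    [[1.5, 0, 0], [0, 0, 0], -1],
  ],
)

```text
time: 24.18
tool_pos: [0.5191, -0.0101, 0.0712]
ee_rot: [3.141, 0.001, 1.632]
wrist_force: [0.5, -6.8, 1.7]
width: 0.0101
```

Force is edging up (−5.4 → −6.8 N), consistent with the plunger spring.

move_arm(
  targets=[
    [[0.7, 0, 0], [0, 0, 0], -1],
    [[1.5, 0, 0], [0, 0, 0], -1],
    [[1.5, 0, 0], [0, 0, 0], -1],
  ],
)

```text
time: 24.55
tool_pos: [0.519, -0.0087, 0.0712]
ee_rot: [3.141, 0.001, 1.632]
wrist_force: [-0.7, -6.0, 1.7]
width: 0.0101
```

move_arm(
  targets=[
    [[0.7, 0, 0], [0, 0, 0], -1],
    [[1.4, 0, 0], [0, 0, 0], -1],
    [[1.4, 0, 0], [0, 0, 0], -1],
  ],
)

```text
time: 24.92
tool_pos: [0.519, -0.0079, 0.0713]
ee_rot: [3.141, 0.003, 1.632]
wrist_force: [-0.4, -7.2, 2.8]
width: 0.0096
```

move_arm(
  targets=[
    [[0.5, 0, 0], [0, 0, 0], -1],
    [[1, 0, 0], [0, 0, 0], -1],
    [[1, 0, 0], [0, 0, 0], -1],
  ],
)

```text
time: 25.3
tool_pos: [0.519, -0.0077, 0.0714]
ee_rot: [3.141, 0.004, 1.632]
wrist_force: [0.3, -9.9, 2.2]
width: 0.0098
```

Firm stop found: the TCP barely advances and force rises. A little more, then hold.

move_arm(
  targets=[
    [[0.4, 0, 0], [0, 0, 0], -1],
    [[0.7, 0, 0], [0, 0, 0], -1],
    [[0.7, 0, 0], [0, 0, 0], -1],
    [[0.7, 0, 0], [0, 0, 0], -1],
    [[0.7, 0, 0], [0, 0, 0], -1],
    [[0.7, 0, 0], [0, 0, 0], -1],
    [[0.7, 0, 0], [0, 0, 0], -1],
  ],
)

```text
time: 26.18
tool_pos: [0.519, -0.0076, 0.0715]
ee_rot: [3.141, 0.005, 1.632]
wrist_force: [0.6, -10.3, 2.8]
width: 0.0096
```

```bash
python3 t.py 9
```

```text
26.175 [ 0.519  -0.0076  0.0715] [3.1408 0.0053 1.6317] [  0.59   -10.2751   2.773 ] [-1.4797 -0.0323  0.0899] 0.009646229606959409
4.697590702453435 [0.4305 0.0661 0.076 ] [0.4267 0.0197 0.076 ]
-11.975994848922525 [0.6017 0.0767 0.076 ] [0.6113 0.0311 0.076 ]
off line mm [1.8 1.8 1.8 1.9 1.9 1.9 1.9 1.9 1.9 1.9]
```

View pics/m9.png

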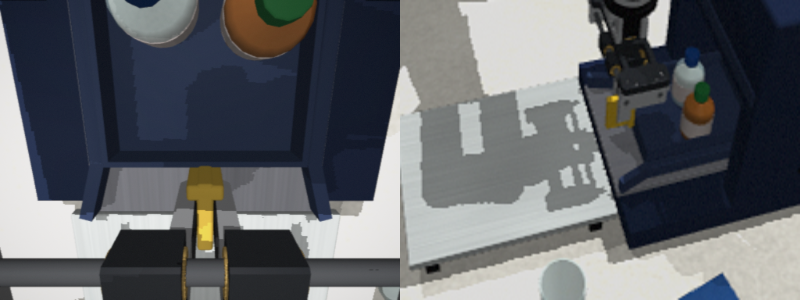

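Tray home in the bay, bottles upright, slid straight. Slightly more press with a hold, then unload ~3 mm, open and retreat.

move_arm(
  targets=[
    [[0.5, 0, 0], [0, 0, 0], -1],
    [[0.5, 0, 0], [0, 0, 0], -1],
    [[0.5, 0, 0], [0, 0, 0], -1],
    [[0.5, 0, 0], [0, 0, 0], -1],
    [[0.5, 0, 0], [0, 0, 0], -1],
  ],
)

```text
time: 26.95
tool_pos: [0.519, -0.0076, 0.0715]
ee_rot: [3.141, 0.006, 1.632]
wrist_force: [0.1, -12.3, 3.1]
width: 0.0105
```

move_arm(
  targets=[
    [[-0.8, 0, 0], [0, 0, 0], -1],
    [[-1.6, 0, 0], [0, 0, 0], -1],
    [[-2.4, 0, 0], [0, 0, 0], -1],
    [[-2.8, 0, 0], [0, 0, 0], -1],
    [[-2.8, 0, 0], [0, 0, 0], -1],
  ],
)

```text
time: 27.58
tool_pos: [0.5189, -0.0077, 0.0708]
ee_rot: [3.141, 0.001, 1.632]
wrist_force: [1.5, -5.2, 0.8]
width: 0.0098
```

move_arm(
  targets=[
    [[-0.6, 0, 0], [0, 0, 0], -1],
    [[-1.2, 0, 0], [0, 0, 0], -1],
    [[-1.2, 0, 0], [0, 0, 0], -1],
    [[-1.2, 0, 0], [0, 0, 0], -0.7],
    [[-1.2, 0, 0], [0, 0, 0], -0.4],
    [[-1.2, 0, 0], [0, 0, 0], -0.1],
    [[-1.2, 0, 0], [0, 0, 0], 0],
    [[-1.2, 0, 0], [0, 0, 0], 0],
    [[-1.2, 0, 0], [0, 0, 0], 0],
  ],
)

```text
time: 28.7
tool_pos: [0.5188, -0.0084, 0.071]
ee_rot: [3.142, -0.0, 1.633]
wrist_force: [0.0, -0.8, 0.1]
width: 0.047
```

move_arm(
  targets=[
    [[-1, 0, 0], [0, 0, 0], 0],
    [[-1, 0, -8], [0, 0, 0], 0],
    [[-1, 0, -20], [0, 0, 0], 0],
    [[-1, 0, -35], [0, 0, 0], 0],
    [[-10, 0, -55], [0, 0, 0], 0],
    [[-30, 0, -75], [0, 0, 0], 0],
    [[-60, 0, -95], [0, 0, 0], 0],
    [[-90, 0, -110], [0, 0, 0], 0],
    [[-90, 0, -110], [0, 0, 0], 0],
    [[-90, 0, -110], [0, 0, 0], 0],
  ],
)

```text
time: 29.95
tool_pos: [0.5243, -0.0978, 0.1812]
ee_rot: [3.141, -0.001, 1.633]
wrist_force: [-0.1, 0.0, -0.5]
width: 0.0471
```

```bash
python3 - <<'E'
from h import *
o=status.get_obs();w=save('wrist','wA.png');s=save('scene','sA.png');print(o['time'],o['tool_pos'],o['width'],o['wrist_force'])
# fin/shoulder extents and yaw
m=cv2.inRange(cv2.cvtColor(w,cv2.COLOR_RGB2HSV),(18,110,50),(35,255,255));m[:,:200]=0;m[:,330:]=0
c=max(cv2.findContours(m,0,1)[0],key=cv2.contourArea);x,y,ww,hh=cv2.boundingRect(c);print(x,y,ww,hh,cv2.minAreaRect(c))
print(wray([(x+ww/2,y),(x+ww/2,y+hh)],.109,o))
cv2.imwrite('pics/mA.png',np.hstack([cv2.resize(w,(400,300)),cv2.resize(s[100:220,260:420],(400,300))])[:,:,::-1])
E
```

```text
29.95 [ 0.52428994 -0.09779602  0.18115749] 0.04713960670009209 [-0.13583646  0.01750667 -0.50341755]
246 48 33 67 ((262.0, 81.0), (32.0, 66.0), 0.0)
[[ 0.51829115  0.01319912  0.109     ]
 [ 0.52108915 -0.03128513  0.109     ]]
```

View pics/mA.png

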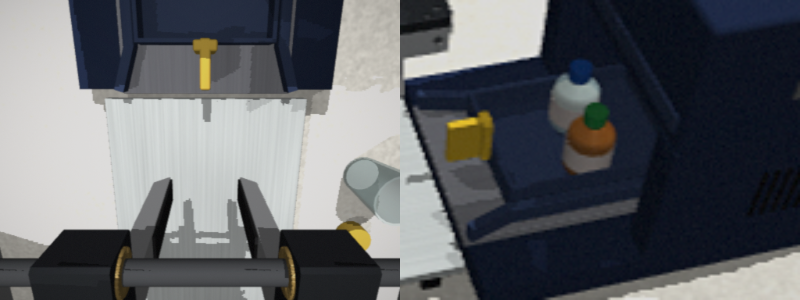

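Fin aligned with the lane and within about 2 mm of its home position, bottles upright, gripper clear. Handing in.

```bash
python3 -c "
from h import *
print(order.close_job())"
```

```text
the job is handed in; nothing more can be done
None
```

I slid the tray off the stand, over the step and along the lane to the firm stop, then released it. The job is handed in at about 30 s of robot time, with no verdict reported.

- **Route:** I gripped the handle, turned the tray about 5.7° to line up with the deck, and raised the handle about 7–8 mm for the step. It stayed centred to within about 2 mm, and I crept it in from there.
- **Seating:** The stop was at deck x of about 0.245 m. Wrist force rose from about 5.4 N of sliding friction to 10–12 N and held for over 1 s, which puts roughly 5–7 N on the stop. That figure is inferred, since wrist readings vary by about 1 N.
- **Release:** I backed the push off to near zero before opening, then retreated. Wrist force read near zero afterwards.
- **Last picture:** The tray lies straight between the rails with both bottles upright, and the beaker and cap look untouched. I did not check the carton after release.
- **Final position:** The handle measured about 1–2 mm short of the fully pressed position, inside the 4 mm plunger range but about the size of the camera error. I could not measure the plunger contact directly after letting go.
- **Failed check:** My automatic tray-edge check stopped working between the rails because the rails are the same colour, so I judged alignment there from the pictures and the fin's angle.

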